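# Hang the parts-tray bracket in the slotted bench rack and lock it

### The job

Take the blue tray bracket by its black handle and hook its two claws into the top pair of slots in the small slotted rack, then press it straight down until it is fully home and the orange spring bolt has snapped out over its catch bar, and let go. Feel for the slots and press gently, never forcing or ramming the bracket against the rack, and leave the other things on the bench alone.

Things in the scene. Friction and masses are not known exactly. Their poses are not given: they have to be found in the camera images.
- bracket: Loose blue metal tray bracket, about 0.3 kg, standing on the bench. Origin: foot of its back face, mid-width, at the underside; x points out of the back (the way the claws point), z up. Tray 100 mm wide, 95 mm deep (x -95 to 0); back plate x -5 to 0, 70 mm high. Catch bar between the claws: x -4 to 0, y -22 to 22, z 38 to 42, open above (to z 64) and below.
- handle (a point): Middle of the bracket's black handle block, at x -30, y 0, z 95 mm in its frame. The block spans x -45 to -15, y -9 to 9 (18 mm wide), z 66 to 112 and stands free above the tray: pinch it across y from straight above.
- claws (a point): Point midway between the two steel claw tips, at x 11, y 0, z 40 mm in the bracket's frame. Claws at y -36 and +36, 5 mm wide: a tongue from the back face to x 11 at z 50 to 56, its tip (x 5.5 to 11) turned down to z 24; so 32 mm tall in all, 5.5 mm gap between tip and back face.
- rack: Fixed rack: dark base plate, two grey posts (y 52 to 64 either side, x 6 to 24, 190 mm high) and two upright steel slotted strips, 4 mm thick, 28 mm wide, middles at y -36 and +36, up to z 180. Origin: on the bench under the middle of the strips' front face (plane x = 0); the robot's side is -x, x points through the slots, z up. Strips and bolt may stand 8 mm off: see slots.
- slots (a point): Point on the rack at x 0, y 0, z 141.75 mm: drawn mid-height of the top slots (14 mm wide, 33.5 mm high; the pair 55 mm lower is not for use). The strips were clamped by hand: slots and bolt really stand up to 8 mm higher or lower, so feel for them. As drawn the claws enter with the bracket's origin at z 101 to 102.5; it is home at z 75, back face 0 to 1.5 mm before x = 0.
- bolt (a joint): Orange spring bolt between the strips, slides along the rack's x with an orange flag behind the rack top. Metres: 0 out (5 mm proud, flat underside 2 mm over the catch bar when home), 0.009 fully back. Coming down, the bar wedges it back by 3 to 5 mm from about 23 mm above home; it snaps out near home, then a hard stop. Pressing past it takes 6 to 12 N down; the bracket's weight will not do.
- meter: Bystander: green hand-held meter, 140 x 75 x 34 mm, lying flat; origin under its middle. Leave alone.
- adapter: Bystander: black power adapter, 110 x 50 x 32 mm; origin under its middle. Leave alone.
- actuator: Bystander: round aluminium joint actuator, 84 mm across, 50 mm high, with a 50 x 30 mm stub (30 mm high) out to x = 77; origin under the middle of the round part. Leave alone.
Mind the look-alikes: they are no part of the job. What is meant by the rack is not red or white, and is the larger of those in its own colour.

How it is judged:
On the way, in this order (a step that is already met when the one before it is completed fails the run):
1. the claws are through the top slots, the bracket still raised above home and level (x of bracket in the frame of rack between -0.004 and 0.003 m and y of bracket in the frame of rack between -0.006 and 0.006 m and angle between the x axis of bracket and the x axis of rack, either way round below 0.1 rad and angle between bracket's own z axis and vertical below 0.1 rad and z of bracket in the frame of rack between 0.09 and 0.114 m and value of joint bolt below 0.002 m), for 0.1 s.
2. the bracket, hooked in, is being pressed down on the bolt, which is wedged back (x of bracket in the frame of rack between -0.004 and 0.003 m and y of bracket in the frame of rack between -0.006 and 0.006 m and angle between the x axis of bracket and the x axis of rack, either way round below 0.1 rad and angle between bracket's own z axis and vertical below 0.1 rad and value of joint bolt above 0.0025 m), for 0.02 s.
At the end, for the whole second after the job is handed in: The bracket hangs released and at rest in the top slots: back face 3 mm behind to 4 mm in front of the strips' face, within 6 mm sideways, 0.1 rad of upright and square, origin 65 to 84 mm above the bench, and the bolt out to within 1 mm (x of bracket in the frame of rack between -0.004 and 0.003 m and y of bracket in the frame of rack between -0.006 and 0.006 m and angle between the x axis of bracket and the x axis of rack, either way round below 0.1 rad and angle between bracket's own z axis and vertical below 0.1 rad and z of bracket in the frame of rack between 0.065 and 0.084 m and value of joint bolt below 0.001 m and linear speed of bracket below 0.02 m/s and angular speed of bracket below 0.1 rad/s and contact force between bracket and the fingers below 0.2 N); the robot touches nothing.
It fails at once if the bracket is forced against the rack with more than 36 N (contact force between bracket and rack above 36 N).
It fails at once if the claws are rammed against the strips, not yet in the slots, with more than 20 N (contact force between bracket and rack above 20 N and x of bracket in the frame of rack below -0.006 m).
It fails at once if the robot pushes the rack or the bolt itself with more than 5 N (contact force between any of the fingers, the arm and rack above 5 N).
It fails at once if a bystander is moved by more than 10 mm (distance of any of meter, adapter, actuator from where it was at the start of the episode above 0.01 m).
It also fails if it takes over 58 s, if anything falls off the work surface, if the arm or the gripper's body presses on something with over 40 N, if the wrist force passes 120 N, or if a joint passes its speed limit or range.

### The arm

A 6-joint arm with a two-finger parallel gripper is mounted at the origin on the work surface. World frame = base frame: x ahead of the robot, y to its left, z up, the work surface at z = 0. Lengths are in m, angles in rad, forces in N, time in s.
With the tool pointing down it reaches from about 0.375 to 0.975 m from the base axis. Payload 3.8 kg.
Tool frame: the origin (TCP) lies on the centre line of the jaws, within the pads' length; the fingertips stand 22 mm ahead of it and the grasp point (between the pads) lies 3 mm ahead of it; z points along the fingers, x is the direction in which the jaws open and shut, and the axes are right-handed (so a half turn about z gives the same grasp; the last joint's range is limited). The gripper opens to 85 mm and grips with 20 to 120 N. Pads are 22 mm wide; open, the fingers measure 114 mm over their backs; the gripper's body (76 mm by 85 mm) begins 54 mm behind the grasp point. The pads swing forward as they close: fully open they stand 13 mm farther back than shut.
Start: joints at [1.154, 0.264, 1.604, -0, 1.274, -0.037], TCP at [0.25, 0.627, 0.253] pointing down, gripper open.
Joint ranges: [-2.63, 2.63], [-0.94, 2.18], [0.31, 2.57], [-1.31, 4.45], [0, 2.66], [-2.55, 2.55]. Speed limits (rad/s): [2.57, 2.57, 3.14, 3.14, 3.14, 3.14].

### API

Orientations are given as a rotation vector (axis times angle).
In Python, from workcell import bot, viewer gives the robot as it stands.
- The arm moves only by the tool move_arm, never from a script. Its argument "series" is text: rows parted by semicolons, each of 7 numbers parted by spaces: the turn, a rotation vector about the tool's x, y, z scaled (see below), then the shift along the tool's x, y, z scaled (see below), then the opening, from -1 (shut) to 1 (fully open). A call has exactly 8 rows; each row is the pose to reach, as a shift and turn from the pose commanded when the call began, along the tool's axes at that moment; what a row does not reach only later rows make up. The controller multiplies each number of a shift by 100 mm and each number of a turn by 120 degrees. A row lasts 1/10 s, in which the tool goes at most 50 mm and 8.59 degrees, less where a joint would pass 70% of its speed; a pose out of reach is approached as far as the arm can. A call with a number of a shift or a turn outside -1 to 1 is refused whole. A call with a gripper value outside its range is refused whole. The fingers move at their own pace and stop on an object; "squeeze" is the grip in N (left out, the last holds). Time passes only in rows, so rows that repeat a pose let the fingers close, or fill a call up. It gives the time, the measured TCP pose, the force and the opening at its end, in the units of the state.
- bot.read_state(): the state, without advancing time (a new reading comes with each control period).
- viewer.read_camera(name): name is "scene" or "top"; returns a dict with "pixels" (384x512x3 uint8, red, green, blue), "K" (3x3 intrinsics, pixels), "dist" ([k1, k2, p1, p2, k3] as OpenCV has them; the pictures are not rectified), "world_to_cam" (4x4, takes a point from world to camera coordinates). Camera axes: x right, y up, looking along -z (the intrinsics and any distortion apply to the point x, -y, -z); pixel columns grow to the right and rows downward; lengths in m; the calibration is good to about 2 mm. A picture is of the moment at which its call begins. There is no depth.
- bot.finish_job(): hands the job in, once; it reports no verdict.
The state is a dict: "time": time; "q": joint angles; "joint_vel": joint speeds; "joint_torque": joint torques, N m; "tool_pos": TCP position; "tcp_rot": TCP orientation; "wrist_force": force on the tool from outside, world axes, zero at the start; "torque": the same for the moment, N m; "width": opening from 0.0 (shut) to 1.0 (fully open).
Only numpy, scipy, OpenCV 4.12 (cv2) and the standard library are available. Lean on these libraries where they do the work, as an engineer would, in place of code of your own. Each camera call takes 0.05 s, during which the arm holds its last target.

## Working session

There is one attempt and no reset: what is moved stays moved. The work goes in short steps, Python scripts to look and compute and a tool call to move; the robot and the scene stay as the last step left them, time stands still between calls to the robot, and variables do not carry over. Pictures are saved under pics/ and viewed, and the job is handed in when it is done.

Besides the shell and the picture viewer there is one more tool, called after "Request:" by a JSON object that holds its "fn" and its "kwargs". move_arm: Moves the arm, as the interface text tells. Its arguments: {"type":"object","properties":{"series":{"type":"string"},"squeeze":{"type":"number"}},"required":["series"]}

```bash
mkdir -p pics; ls; python3 - <<'E'
from workcell import bot, viewer
import cv2,pickle
d={}
for n in ("scene","top"):
    r=viewer.read_camera(n); d[n]=r
    cv2.imwrite(f"pics/{n}0.png",cv2.resize(r["pixels"][:,:,::-1],(800,600),interpolation=cv2.INTER_CUBIC))
    print(n,r["K"],r["dist"],r["world_to_cam"])
pickle.dump(d,open("cam0.pkl","wb"))
print(bot.read_state())
E
```

```text
pics
scene [[392.40112167   0.         255.12648561]
 [  0.         392.40112167 186.95855568]
 [  0.           0.           1.        ]] [-0.03128883  0.          0.          0.          0.        ] [[ 5.64994509e-01  8.25093658e-01 -1.28891559e-03 -2.85745179e-01]
 [-6.95118334e-01  4.76832504e-01  5.37997458e-01  3.39853290e-01]
 [ 4.44512887e-01 -3.03069661e-01  8.42945475e-01 -1.43330798e+00]
 [ 0.00000000e+00  0.00000000e+00  0.00000000e+00  1.00000000e+00]]
top [[488.2356718    0.         251.59613326]
 [  0.         488.2356718  193.01385325]
 [  0.           0.           1.        ]] [0.03613672 0.         0.         0.         0.        ] [[-2.68137765e-02 -9.99618670e-01 -6.59813045e-03 -1.83563637e-02]
 [ 9.73035492e-01 -2.76122358e-02  2.28996714e-01 -5.79128307e-01]
 [-2.29091580e-01 -2.79948410e-04  9.73404833e-01 -1.27341033e+00]
 [ 0.00000000e+00  0.00000000e+00  0.00000000e+00  1.00000000e+00]]
{'time': 0.1, 'q': array([ 1.15408557e+00,  2.64677317e-01,  1.60527196e+00, -2.19264328e-05,
        1.27367363e+00, -3.68910167e-02]), 'joint_vel': array([ 0.00011662, -0.00379223, -0.0034398 , -0.0007877 ,  0.00031491,
       -0.00119381]), 'joint_torque': array([ 5.39728317e-04, -5.16706753e+01, -3.68590593e+01,  1.26508877e-05,
        6.17367201e-03, -3.38587633e-06]), 'tool_pos': array([0.25000837, 0.62632261, 0.25206816]), 'tcp_rot': array([ 2.59993294,  1.76155458, -0.00268598]), 'wrist_force': array([-0.06254865,  0.25264363, -0.41919273]), 'torque': array([ 0.02528404, -0.00667831,  0.00275542]), 'width': 1.0022307147745115}
```

View pics/scene0.png

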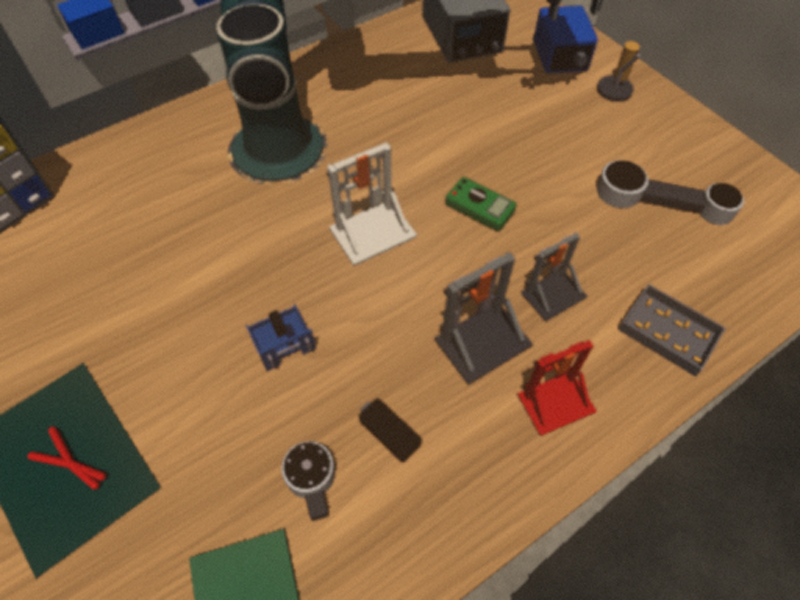

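View pics/top0.png

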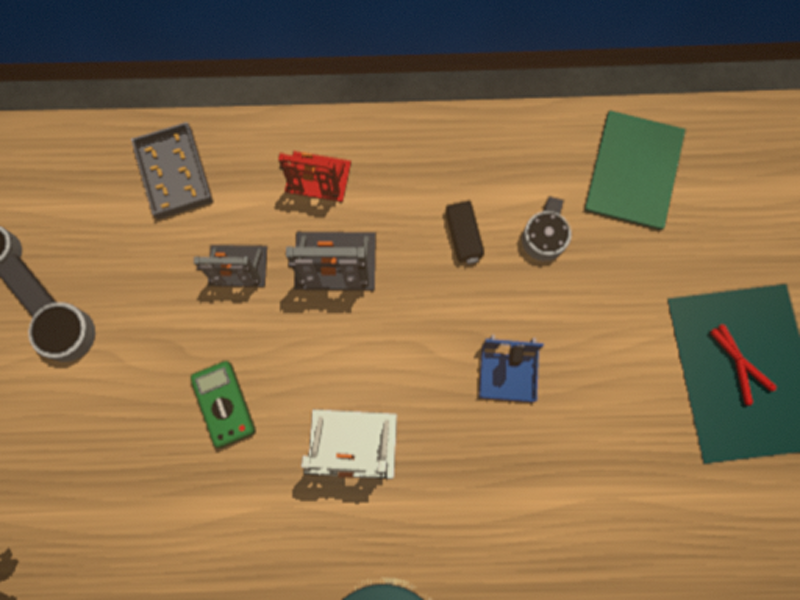

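```bash
python3 - <<'E'
import cv2,pickle
d=pickle.load(open("cam0.pkl","rb"))
def crop(n,x0,y0,w,h,f,out):
    im=d[n]["pixels"][y0:y0+h,x0:x0+w,::-1]
    im=cv2.resize(im,None,fx=f,fy=f,interpolation=cv2.INTER_CUBIC)
    for i in range(0,w,10):
        cv2.putText(im,str(x0+i),(i*f,10),0,.35,(255,255,255),1); cv2.line(im,(i*f,0),(i*f,4),(255,255,255))
    for i in range(0,h,10):
        cv2.putText(im,str(y0+i),(0,i*f+4),0,.35,(255,255,255),1)
    cv2.imwrite(out,im)
crop("scene",270,150,80,100,6,"pics/s_rack.png")
crop("scene",150,185,60,60,9,"pics/s_br.png")
crop("top",175,135,75,70,8,"pics/t_rack.png")
crop("top",295,205,60,60,9,"pics/t_br.png")
E
```

```text
(no output)
```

View pics/s_rack.png

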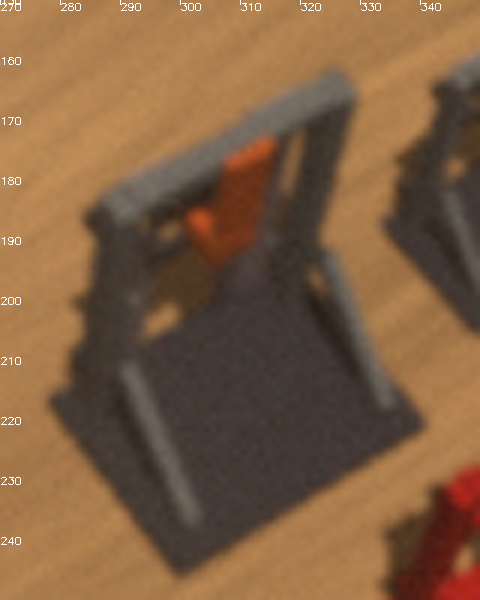

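View pics/s_br.png

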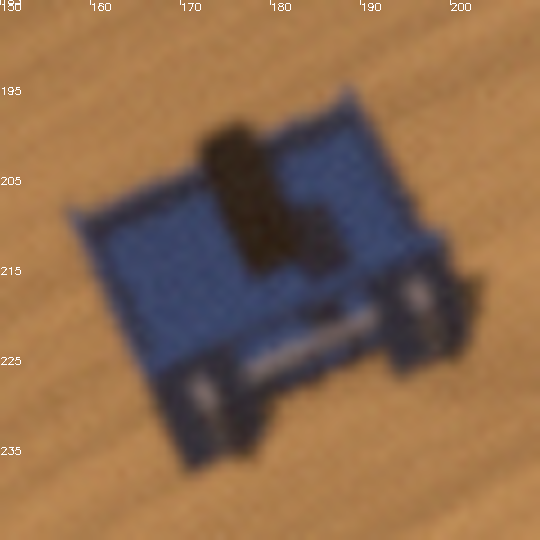

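View pics/t_rack.png

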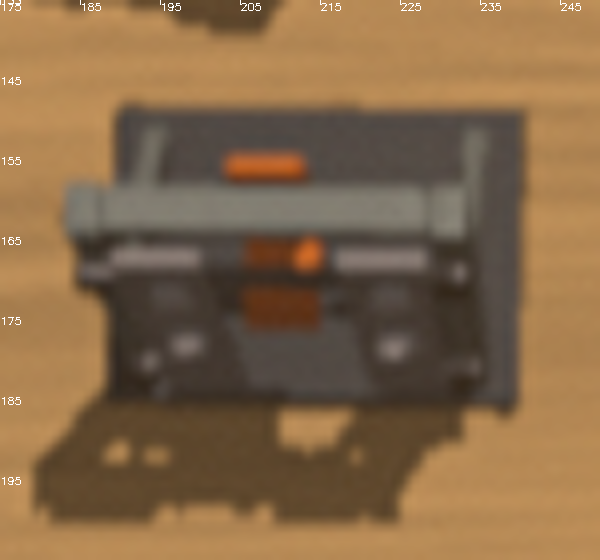

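View pics/t_br.png

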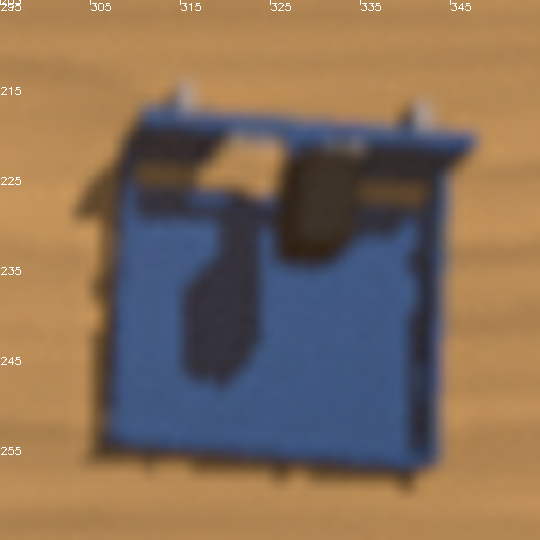

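```bash
cat >h.py <<'E'
import numpy as np,cv2,pickle
from scipy.optimize import least_squares
def proj(cam,P):
    P=np.asarray(P,float); T=cam["world_to_cam"]; c=P@T[:3,:3].T+T[:3,3]; c=c*[1,-1,-1]
    return cv2.projectPoints(c,np.zeros(3),np.zeros(3),cam["K"],np.asarray(cam["dist"]))[0][:,0]
def pose(p,L,z=0):
    L=np.asarray(L,float)/1000; c,s=np.cos(p[2]),np.sin(p[2])
    return np.c_[p[0]+c*L[:,0]-s*L[:,1],p[1]+s*L[:,0]+c*L[:,1],L[:,2]+z]
def fit(obs,p0,cams,z=0):
    def r(p): return np.concatenate([(proj(cams[n],pose(p,[l],z))[0]-uv) for n,l,uv in obs])
    s=least_squares(r,p0,loss='soft_l1'); return s.x,r(s.x).reshape(-1,2)
E
cat >f.py <<'E'
from h import *
d=pickle.load(open("cam0.pkl","rb"))
rk=[("top",(24,64,190),(182.8,158.3)),("top",(24,-64,190),(232.8,158)),("top",(6,64,190),(182.8,164.8)),("top",(6,-64,190),(232.8,164.8)),
("top",(0,50,180),(188,168.7)),("top",(0,22,180),(199.8,168.3)),("top",(0,-22,180),(216.5,168.7)),("top",(0,-50,180),(228,169.2)),
]
br=[("top",(0,50,70),(310.3,217)),("top",(0,-50,70),(346.7,220.3)),("top",(-95,50,2),(306.5,254.5)),("top",(-95,-50,2),(342.3,256.8)),
("top",(11,36,53),(315.3,214.5)),("top",(11,-36,53),(341.3,216.7)),
("top",(-45,0,112),(328.8,234)),("top",(-15,0,112),(330.5,222)),
("scene",(-30,-9,112),(172.5,203)) ,
("scene",(0,-50,0),(170,236.5)),("scene",(0,50,0),(201,225)),("scene",(0,-36,53),(172,225)),("scene",(0,36,53),(196,216))]
for o,p0 in((rk,(.65,.12,0)),(br,(.5,-.15,0))):
    p,r=fit(o,p0,d); print(p.round(4)); print(r.round(1).tolist())
    np.save("p_rack.npy" if o is rk else "p_br.npy",p)
p=np.load("p_rack.npy"); q=np.load("p_br.npy")
def box(x,y,z):
    return [(a,b,c) for a in x for b in y for c in z]
E_=[(0,1),(2,3),(4,5),(6,7),(0,2),(1,3),(4,6),(5,7),(0,4),(1,5),(2,6),(3,7)]
for n,wins in(("top",((175,135,75,70),(295,205,60,60))),("scene",((270,150,80,100),(150,185,60,60)))):
    f=8;im=cv2.resize(d[n]["pixels"][:,:,::-1],None,fx=f,fy=f,interpolation=cv2.INTER_CUBIC)
    for pp,bs in((p,[box((6,24),(52,64),(0,190)),box((6,24),(-64,-52),(0,190)),box((0,4),(22,50),(0,180)),box((0,4),(-50,-22),(0,180))]),
      (q,[box((-95,0),(-50,50),(0,2)),box((-5,0),(-50,50),(0,70)),box((-45,-15),(-9,9),(66,112)),box((0,11),(33.5,38.5),(50,56)),box((0,11),(-38.5,-33.5),(50,56))])):
        for b in bs:
            uv=(proj(d[n],pose(pp,b))+.5)*f
            for i,j in E_: cv2.line(im,tuple(map(int,uv[i])),tuple(map(int,uv[j])),(0,255,255),1)
    for k,(x,y,w,h) in enumerate(wins): cv2.imwrite(f"pics/ov_{n}{k}.png",im[y*f:(y+h)*f,x*f:(x+w)*f][:600])
a=[cv2.resize(cv2.imread(f"pics/ov_{n}{k}.png"),(400,300 if 0 else 300)) for n in("top","scene") for k in(0,1)]
E
python3 f.py
```

```text
[ 0.6189  0.0744 -0.0293]
[[-0.2, -0.1], [0.4, 0.3], [-0.4, 0.3], [0.3, 0.3], [0.4, -0.2], [-0.4, 0.2], [0.2, -0.2], [-0.3, -0.7]]
[ 0.5011 -0.2402 -0.1095]
[[-0.3, 0.0], [0.4, -0.3], [-1.0, 0.3], [-0.9, 1.0], [-0.6, 0.1], [-0.3, 0.0], [1.3, -1.3], [0.2, -0.7], [-0.2, 0.3], [-0.1, 0.2], [0.7, -2.9], [-0.9, 1.3], [-1.0, -0.5]]
```

View pics/ov_top0.png

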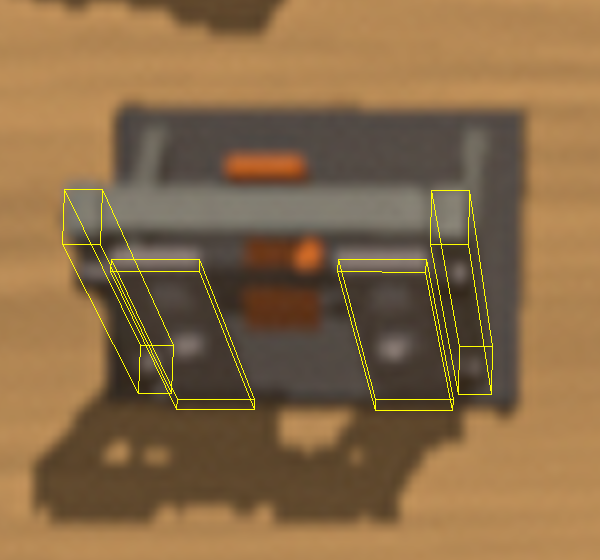

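View pics/ov_top1.png

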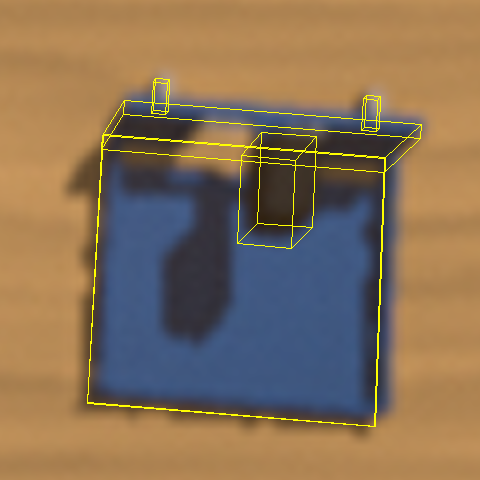

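View pics/ov_scene0.png

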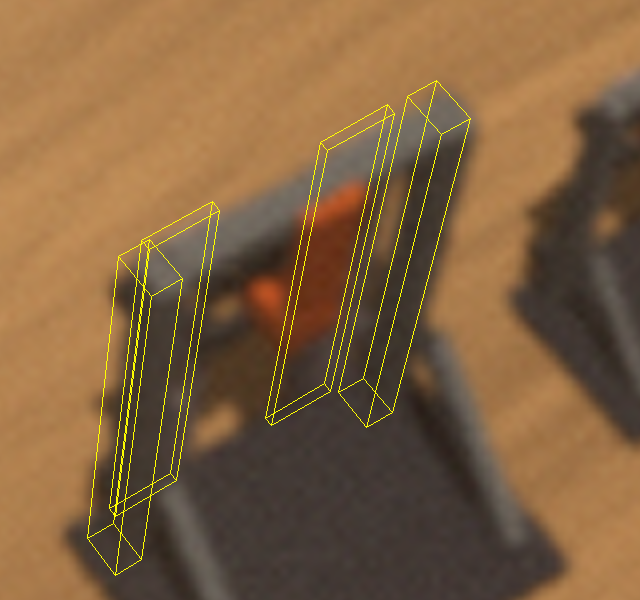

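View pics/ov_scene1.png

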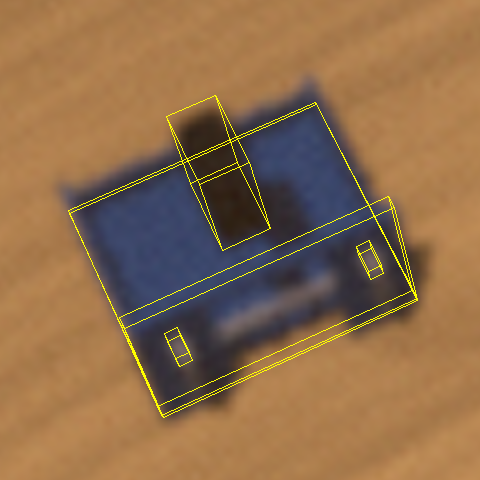

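```bash
cat > f2.py <<'E'
from h import *
d=pickle.load(open("cam0.pkl","rb"))
s=open("f.py").read()
exec(s[s.index("rk=["):s.index("for o,p0")])
br=[o for o in br if o[1][0]!=-95 and o[1][0]!=-45 and o[1][0]!=-15]
br+=[("top",(-15,-9,112),(335,221.5)),("top",(-45,-9,112),(332.5,234)),("top",(-45,9,112),(326,234))]
rk+=[("scene",(24,-64,190),(288.8,186.6)),("scene",(24,64,190),(329,165.6)),("scene",(6,-64,190),(285.2,182.7)),("scene",(6,64,190),(325,161.6))]
for o,p0 in((rk,(.65,.12,0)),(br,(.5,-.15,0))):
  for cams in(("top",),("top","scene")):
    oo=[(n,l,(u[0]-.5,u[1]-.5)) for n,l,u in o if n in cams]
    p,r=fit(oo,p0,d); print(cams,p.round(4)); print(r.round(1).tolist())
  np.save("p_rack.npy" if o is rk else "p_br.npy",p)
from scipy.spatial.transform import Rotation as Ro
from workcell import bot
st=bot.read_state(); R=Ro.from_rotvec(st["tcp_rot"]).as_matrix(); print(R.round(3))
q=np.load("p_br.npy"); h=pose(q,[(-30,0,95)])[0]; print("handle",h)
t=h+[0,0,.003]; print("shift tool",R.T@(t-st["tool_pos"]))
E
python3 f2.py
```

```text
('top',) [ 0.6203  0.0757 -0.0293]
[[-0.2, -0.1], [0.4, 0.3], [-0.4, 0.3], [0.3, 0.3], [0.4, -0.2], [-0.4, 0.2], [0.2, -0.2], [-0.3, -0.7]]
('top', 'scene') [ 0.6202  0.0752 -0.0372]
[[0.1, -0.2], [0.6, 0.5], [-0.2, 0.1], [0.5, 0.5], [0.6, -0.4], [-0.2, 0.1], [0.4, -0.1], [-0.1, -0.5], [0.6, 0.5], [0.4, -0.5], [0.1, -0.6], [0.2, -1.1]]
('top',) [ 0.5016 -0.2391 -0.1293]
[[-0.2, -0.0], [0.5, 0.4], [-0.5, 0.2], [-0.2, 0.6], [-1.0, 0.4], [0.8, -0.7], [0.4, -1.4]]
('top', 'scene') [ 0.501  -0.2396 -0.1442]
[[0.0, -0.1], [0.7, 0.9], [-0.2, 0.2], [0.1, 1.1], [0.8, 0.4], [0.3, 0.1], [1.6, -2.1], [-0.4, 1.3], [-0.2, 0.2], [-0.8, 0.7], [0.8, -0.4], [0.3, -1.2]]
[[ 0.371  0.929 -0.001]
 [ 0.929 -0.371 -0.002]
 [-0.002 -0.    -1.   ]]
handle [ 0.47128427 -0.23524919  0.095     ]
shift tool [-0.71781937  0.52494     0.15549708]
```

Request:
{"fn": "move_arm", "kwargs": {"series": "0 0 0 -.15 .11 0 1;0 0 0 -.3 .22 0 1;0 0 0 -.45 .33 0 1;0 0 0 -.6 .44 0 1;0 0 0 -.7 .51 0 1;0 0 0 -.8 .58 0 1;0 0 0 -.9 .66 0 1;0 0 0 -1 .73 0 1", "squeeze": 40}}

```text
time: 0.9
tool_pos: [0.2812, 0.5062, 0.2532]
tcp_rot: [2.601, 1.762, 0.0]
wrist_force: [-0.1, 0.7, -0.3]
width: 1.002
```

Request:
{"fn": "move_arm", "kwargs": {"series": "0 0 0 -.15 .11 0 1;0 0 0 -.3 .22 0 1;0 0 0 -.45 .33 0 1;0 0 0 -.6 .44 0 1;0 0 0 -.7 .51 0 1;0 0 0 -.8 .58 0 1;0 0 0 -.9 .66 0 1;0 0 0 -1 .73 0 1"}}

```text
time: 1.7
tool_pos: [0.312, 0.3862, 0.2534]
tcp_rot: [-2.601, -1.762, -0.0]
wrist_force: [-0.5, -0.1, 1.0]
width: 1.001
```

Request:
{"fn": "move_arm", "kwargs": {"series": "0 0 0 -.15 .11 0 1;0 0 0 -.3 .22 0 1;0 0 0 -.45 .33 0 1;0 0 0 -.6 .44 0 1;0 0 0 -.7 .51 0 1;0 0 0 -.8 .58 0 1;0 0 0 -.9 .66 0 1;0 0 0 -1 .73 0 1"}}

```text
time: 2.5
tool_pos: [0.3427, 0.2663, 0.2533]
tcp_rot: [-2.601, -1.763, -0.0]
wrist_force: [-1.1, -0.7, 0.5]
width: 1.001
```

Request:
{"fn": "move_arm", "kwargs": {"series": "0 0 0 -.15 .11 0 1;0 0 0 -.3 .22 0 1;0 0 0 -.45 .33 0 1;0 0 0 -.6 .44 0 1;0 0 0 -.7 .51 0 1;0 0 0 -.8 .58 0 1;0 0 0 -.9 .66 0 1;0 0 0 -1 .73 0 1"}}

```text
time: 3.3
tool_pos: [0.3734, 0.1465, 0.2533]
tcp_rot: [-2.601, -1.762, -0.0]
wrist_force: [0.0, 0.2, 0.4]
width: 0.997
```

Request:
{"fn": "move_arm", "kwargs": {"series": "0 0 0 -.15 .11 0 1;0 0 0 -.3 .22 0 1;0 0 0 -.45 .33 0 1;0 0 0 -.6 .44 0 1;0 0 0 -.7 .51 0 1;0 0 0 -.8 .58 0 1;0 0 0 -.9 .66 0 1;0 0 0 -1 .73 0 1"}}

```text
time: 4.1
tool_pos: [0.4041, 0.0265, 0.2533]
tcp_rot: [-2.601, -1.762, -0.0]
wrist_force: [0.4, 0.3, -0.5]
width: 1.001
```

Request:
{"fn": "move_arm", "kwargs": {"series": "0 0 0 -.15 .11 0 1;0 0 0 -.3 .22 0 1;0 0 0 -.45 .33 0 1;0 0 0 -.6 .44 0 1;0 0 0 -.7 .51 0 1;0 0 0 -.8 .58 0 1;0 0 0 -.9 .66 0 1;0 0 0 -1 .73 0 1"}}

```text
time: 4.9
tool_pos: [0.4349, -0.0935, 0.2533]
tcp_rot: [2.6, 1.763, 0.0]
wrist_force: [0.2, -0.8, 0.5]
width: 1.003
```

Request:
{"fn": "move_arm", "kwargs": {"series": "0 0 -.02 -.15 .11 0 1;0 0 -.04 -.3 .22 0 1;0 0 -.06 -.45 .33 0 1;0 0 -.08 -.6 .44 0 1;0 0 -.1 -.75 .55 0 1;0 0 -.12 -.9 .65 0 1;0 0 -.124 -1 .73 0 1;0 0 -.124 -1 .73 0 1"}}

```text
time: 5.7
tool_pos: [0.4657, -0.214, 0.2532]
tcp_rot: [2.353, 2.082, -0.0]
wrist_force: [0.2, -0.1, -0.8]
width: 0.999
```

Request:
{"fn": "move_arm", "kwargs": {"series": "0 0 0 -.1 .05 0 1;0 0 0 -.2 .09 .1 1;0 0 0 -.2 .09 .25 1;0 0 0 -.2 .09 .4 1;0 0 0 -.2 .09 .5 1;0 0 0 -.2 .09 .6 1;0 0 0 -.2 .09 .7 1;0 0 0 -.2 .09 .7 1"}}

```text
time: 6.5
tool_pos: [0.4708, -0.2328, 0.1813]
tcp_rot: [-2.348, -2.082, 0.002]
wrist_force: [-0.5, -0.5, 0.5]
width: 1.002
```

```bash
cat > look.py <<'E'
import sys
from h import *
from workcell import bot,viewer
tag=sys.argv[1]; x,y,w,h,f=map(int,sys.argv[3:8]); n=sys.argv[2]
r=viewer.read_camera(n); pickle.dump(r,open(f"cam_{tag}_{n}.pkl","wb"))
im=cv2.resize(r["pixels"][y:y+h,x:x+w,::-1],None,fx=f,fy=f,interpolation=cv2.INTER_CUBIC)
for i in range(0,w,10): cv2.putText(im,str(x+i),(i*f,10),0,.35,(255,255,255),1)
for i in range(0,h,10): cv2.putText(im,str(y+i),(0,i*f+4),0,.35,(255,255,255),1)
cv2.imwrite(f"pics/{tag}_{n}.png",im)
E
python3 look.py a top 280 180 90 90 6; python3 look.py a scene 130 130 100 120 5
```

```text
(no output)
```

View pics/a_top.png

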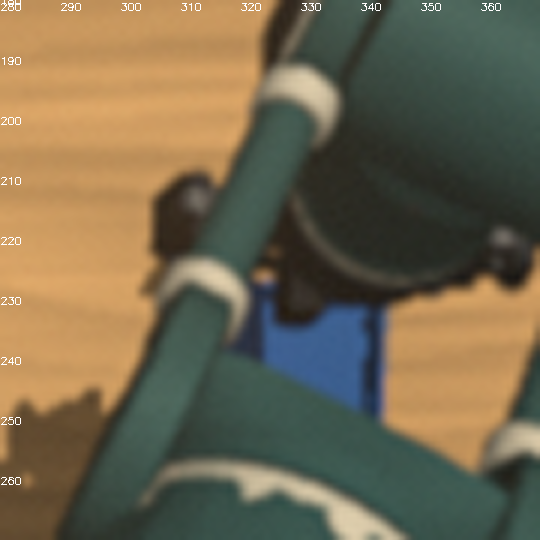

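View pics/a_scene.png

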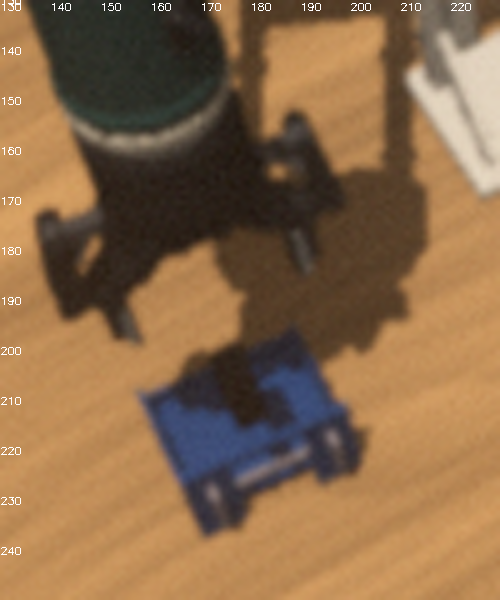

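```bash
python3 - <<'E'
from h import *
c=pickle.load(open("cam_a_scene.pkl","rb"))
print(proj(c,[(.4708,-.2328,.172),(.4708,-.2328,.095),(.4708,-.2328,.112)]))
print(proj(c,pose(np.load("p_br.npy"),[(-30,0,112),(-30,0,66)])))
E
```

```text
[[172.73283754 189.24307502]
 [177.7432642  204.22977026]
 [176.68914355 201.07889303]]
[[175.97314139 201.64849792]
 [178.79049877 209.97143781]]
```

Request:
{"fn": "move_arm", "kwargs": {"series": "0 0 0 0 0 .15 1;0 0 0 0 0 .3 1;0 0 0 0 0 .45 1;0 0 0 0 0 .6 1;0 0 0 0 0 .75 1;0 0 0 0 0 .85 1;0 0 0 0 0 .85 1;0 0 0 0 0 .85 1"}}

```text
time: 7.4
tool_pos: [0.4719, -0.2336, 0.098]
tcp_rot: [-2.35, -2.084, 0.0]
wrist_force: [0.2, 0.2, -0.2]
width: 1.0
```

Request:
{"fn": "move_arm", "kwargs": {"series": "0 0 0 0 0 0 -1;0 0 0 0 0 0 -1;0 0 0 0 0 0 -1;0 0 0 0 0 0 -1;0 0 0 0 0 0 -1;0 0 0 0 0 0 -1;0 0 0 0 0 0 -1;0 0 0 0 0 0 -1", "squeeze": 60}}

```text
time: 8.2
tool_pos: [0.4715, -0.2333, 0.0979]
tcp_rot: [-2.35, -2.083, 0.0]
wrist_force: [-0.9, 0.2, -1.5]
width: 0.204
```

```bash
python3 -c "
from workcell import bot
s=bot.read_state();print(s['tool_pos'],s['tcp_rot'],s['wrist_force'],s['torque'],s['width'])"; python3 look.py b scene 130 130 100 120 5
```

```text
[ 0.47148088 -0.23334553  0.09791385] [-2.35006061e+00 -2.08345671e+00  3.91423597e-04] [-0.92752092  0.22246941 -1.54113304] [0.01512172 0.00297241 0.03526729] 0.20362536352943367
```

View pics/b_scene.png

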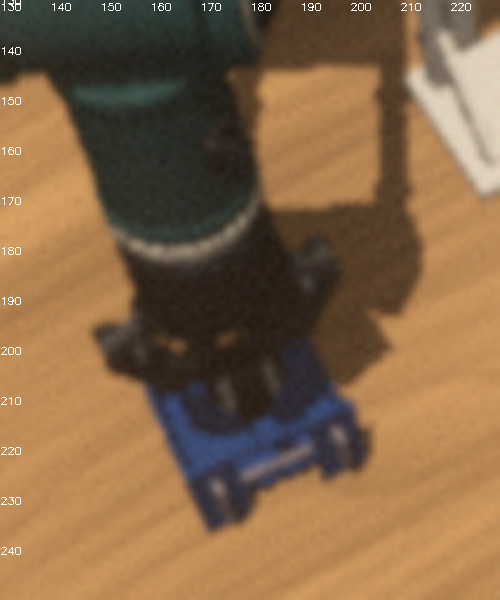

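Request:
{"fn": "move_arm", "kwargs": {"series": "0 0 0 0 0 -.05 -1;0 0 0 0 0 -.15 -1;0 0 0 0 0 -.3 -1;0 0 0 0 0 -.45 -1;0 0 0 0 0 -.6 -1;0 0 0 0 0 -.75 -1;0 0 0 0 0 -.9 -1;0 0 0 0 0 -1 -1"}}

```text
time: 9.05
tool_pos: [0.4725, -0.234, 0.2005]
tcp_rot: [2.349, 2.083, 0.001]
wrist_force: [0.1, -0.6, -3.5]
width: 0.206
```

Request:
{"fn": "move_arm", "kwargs": {"series": "0 0 0 .05 0 0 -1;0 0 0 .2 0 0 -1;0 0 0 .35 .03 0 -1;0 0 0 .5 .06 -.02 -1;0 0 0 .65 .1 -.04 -1;0 0 0 .8 .13 -.06 -1;0 0 0 .9 .15 -.08 -1;0 0 0 1 .17 -.08 -1"}}

```text
time: 9.85
tool_pos: [0.5014, -0.1353, 0.2067]
tcp_rot: [2.349, 2.085, 0.0]
wrist_force: [0.4, -0.2, -3.1]
width: 0.202
```

Request:
{"fn": "move_arm", "kwargs": {"series": "0 0 0 .15 .03 0 -1;0 0 0 .3 .05 0 -1;0 0 0 .45 .08 0 -1;0 0 0 .6 .1 0 -1;0 0 0 .7 .12 0 -1;0 0 0 .8 .14 0 -1;0 0 0 .9 .15 0 -1;0 0 0 1 .17 0 -1"}}

```text
time: 10.65
tool_pos: [0.5297, -0.0384, 0.2062]
tcp_rot: [-2.351, -2.084, 0.0]
wrist_force: [0.7, -0.3, -3.6]
width: 0.2
```

Request:
{"fn": "move_arm", "kwargs": {"series": "0 0 0 .15 .03 0 -1;0 0 0 .3 .05 0 -1;0 0 0 .45 .08 0 -1;0 0 0 .6 .1 0 -1;0 0 0 .75 .12 0 -1;0 0 -.02 .88 .14 0 -1;0 0 -.03 .97 .15 0 -1;0 0 -.042 1 .17 0 -1"}}

```text
time: 11.45
tool_pos: [0.5586, 0.0593, 0.2062]
tcp_rot: [-2.253, -2.189, 0.0]
wrist_force: [0.4, -0.2, -3.8]
width: 0.201
```

Request:
{"fn": "move_arm", "kwargs": {"series": "0 0 0 .07 .03 0 -1;0 0 0 .14 .05 0 -1;0 0 0 .18 .05 0 -1;0 0 0 .18 .05 0 -1;0 0 0 .18 .05 0 -1;0 0 0 .18 .05 0 -1;0 0 0 .18 .05 0 -1;0 0 0 .18 .05 0 -1"}}

```text
time: 12.25
tool_pos: [0.564, 0.0757, 0.2063]
tcp_rot: [2.257, 2.185, -0.0]
wrist_force: [-0.3, -0.1, -3.3]
width: 0.202
```

```bash
python3 -c "
from workcell import bot
s=bot.read_state();print(s['tool_pos'],s['tcp_rot'],s['wrist_force'],s['torque'],s['width'])"; python3 look.py c scene 230 100 130 120 5;python3 look.py c top 160 120 110 100 6
```

```text
[0.56395275 0.07573558 0.20629679] [ 2.25719754e+00  2.18507640e+00 -1.21829652e-04] [-0.29984213 -0.14523261 -3.29386289] [ 0.0250915  -0.05231365  0.02029978] 0.20207778251132483
```

View pics/c_scene.png

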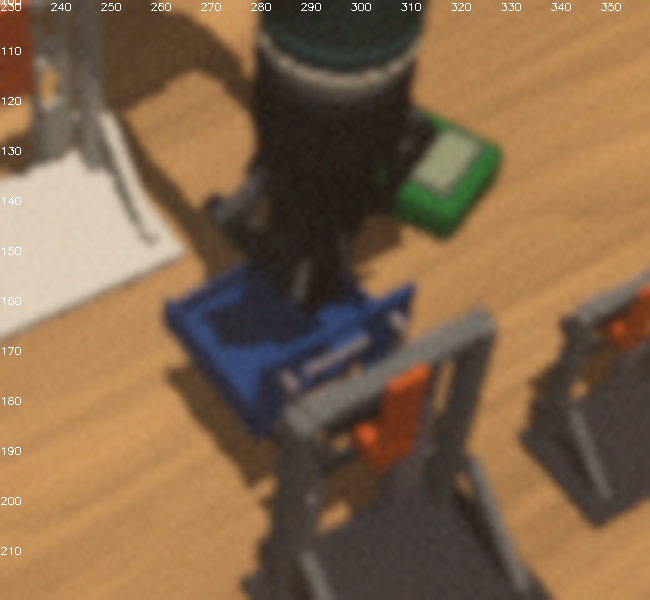

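View pics/c_top.png

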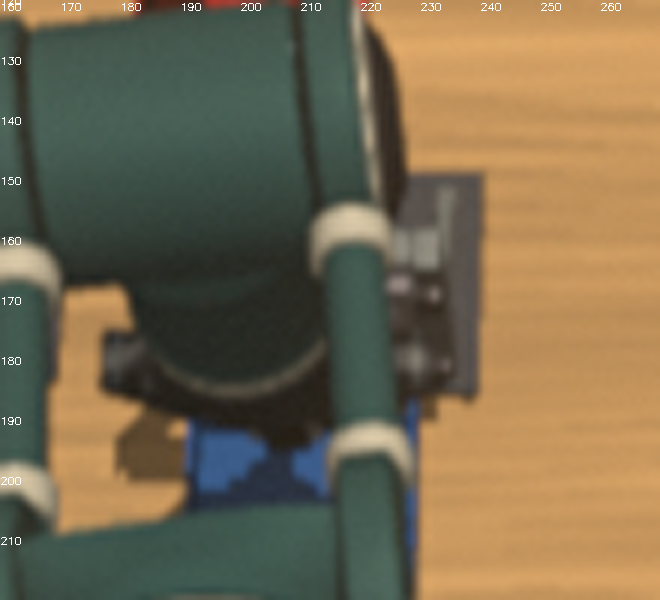

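```bash
cat > ov.py <<'E'
import sys
from h import *
from scipy.spatial.transform import Rotation as Ro
from workcell import bot
tag,n,x,y,w,h,f=sys.argv[1],sys.argv[2],*map(int,sys.argv[3:8])
dx=float(sys.argv[8]) if len(sys.argv)>8 else 0
c=pickle.load(open(f"cam_{tag}_{n}.pkl","rb")); st=bot.read_state()
R=Ro.from_rotvec(st["tcp_rot"]).as_matrix(); t=st["tool_pos"]; yaw=np.arctan2(-R[0,0],R[1,0])
b=np.array([t[0]+(.03+dx)*np.cos(yaw),t[1]+(.03+dx)*np.sin(yaw),yaw]); z=t[2]-.0979
rk=np.load("p_rack.npy")
print("bracket",b.round(4),z.round(4)); e=b[:2]-rk[:2]; a=-.033; print("rel",np.cos(a)*e[0]+np.sin(a)*e[1],-np.sin(a)*e[0]+np.cos(a)*e[1])
def box(x,y,z): return [(a,b,c) for a in x for b in y for c in z]
E_=[(0,1),(2,3),(4,5),(6,7),(0,2),(1,3),(4,6),(5,7),(0,4),(1,5),(2,6),(3,7)]
im=cv2.resize(c["pixels"][y:y+h,x:x+w,::-1],None,fx=f,fy=f,interpolation=cv2.INTER_CUBIC)
for pp,zz,col,bs in((rk,0,(0,255,255),[box((6,24),(52,64),(0,190)),box((6,24),(-64,-52),(0,190)),box((0,4),(22,50),(100,180)),box((0,4),(-50,-22),(100,180))]),
 (b,z,(0,255,0),[box((-95,0),(-50,50),(0,.1)),box((-5,0),(-50,50),(0,70)),box((-4,0),(-22,22),(38,42)),box((0,11),(33.5,38.5),(50,56)),box((0,11),(-38.5,-33.5),(50,56))])):
  for q in bs:
    uv=(proj(c,pose(pp,q,zz))+.5-[x,y])*f
    for i,j in E_: cv2.line(im,tuple(map(int,uv[i])),tuple(map(int,uv[j])),col,1)
cv2.imwrite(f"pics/{tag}_{n}_ov.png",im)
E
python3 ov.py c scene 255 140 85 90 7; python3 ov.py c top 170 140 80 80 7
```

```text
bracket [ 0.594   0.0748 -0.0323] 0.1084
rel -0.026253277932863594 -0.0012665697400531903
bracket [ 0.594   0.0748 -0.0323] 0.1084
rel -0.026253277932863594 -0.0012665697400531903
```

View pics/c_scene_ov.png

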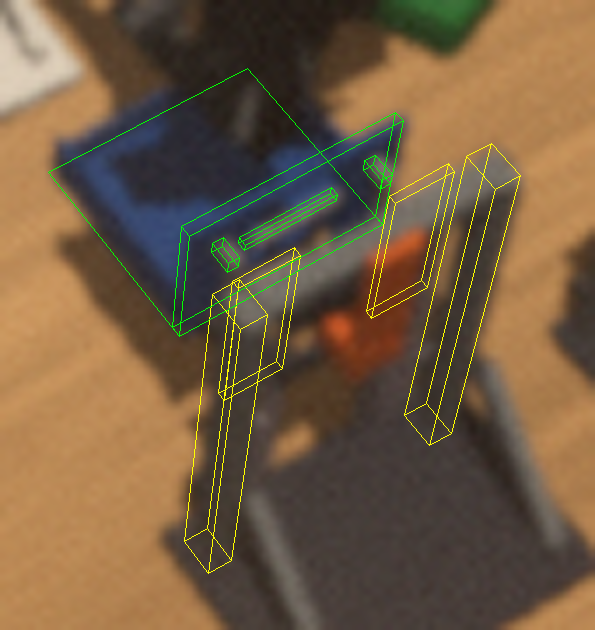

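View pics/c_top_ov.png

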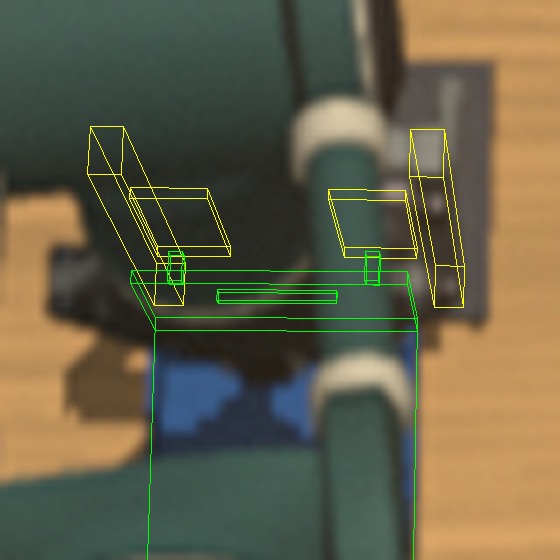

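Request:
{"fn": "move_arm", "kwargs": {"series": "0 0 0 .005 .02 -.01 -1;0 0 0 .013 .05 -.03 -1;0 0 0 .013 .07 -.035 -1;0 0 0 .013 .08 -.035 -1;0 0 0 .013 .09 -.035 -1;0 0 0 .013 .1 -.035 -1;0 0 0 .013 .105 -.035 -1;0 0 0 .013 .11 -.035 -1"}}

```text
time: 13.15
tool_pos: [0.575, 0.0769, 0.2097]
tcp_rot: [-2.257, -2.185, 0.0]
wrist_force: [-0.2, 0.1, -3.3]
width: 0.202
```

```bash
cat > s.py <<'E'
from workcell import bot
s=bot.read_state()
print(s['time'],(s['tool_pos']*1000).round(2),s['tcp_rot'].round(4),'F',s['wrist_force'].round(2),'T',s['torque'].round(3),s['width'])
E
python3 s.py
```

```text
13.15 [575.02  76.86 209.68] [-2.2568e+00 -2.1853e+00  2.0000e-04] F [-0.23  0.09 -3.29] T [ 0.037 -0.025 -0.046] 0.20230123777381465
```

Request:
{"fn": "move_arm", "kwargs": {"series": "0 0 0 0 .004 0 -1;0 0 0 0 .008 0 -1;0 0 0 0 .012 0 -1;0 0 0 0 .016 0 -1;0 0 0 0 .02 0 -1;0 0 0 0 .022 0 -1;0 0 0 0 .024 0 -1;0 0 0 0 .025 0 -1"}}

```text
time: 13.95
tool_pos: [0.5775, 0.0768, 0.2098]
tcp_rot: [2.257, 2.185, -0.0]
wrist_force: [0.1, -0.7, -2.8]
width: 0.202
```

Request:
{"fn": "move_arm", "kwargs": {"series": "0 0 0 0 .002 0 -1;0 0 0 0 .004 0 -1;0 0 0 0 .006 0 -1;0 0 0 0 .008 0 -1;0 0 0 0 .01 0 -1;0 0 0 0 .012 0 -1;0 0 0 0 .014 0 -1;0 0 0 0 .015 0 -1"}}

```text
time: 14.75
tool_pos: [0.5789, 0.0768, 0.2098]
tcp_rot: [-2.257, -2.185, 0.001]
wrist_force: [-1.4, -0.6, -2.0]
width: 0.203
```

Request:
{"fn": "move_arm", "kwargs": {"series": "0 0 0 0 .002 0 -1;0 0 0 0 .004 0 -1;0 0 0 0 .005 0 -1;0 0 0 0 .006 0 -1;0 0 0 0 .007 0 -1;0 0 0 0 .008 0 -1;0 0 0 0 .009 0 -1;0 0 0 0 .01 0 -1"}}

```text
time: 15.55
tool_pos: [0.5792, 0.0769, 0.2098]
tcp_rot: [-2.256, -2.184, 0.002]
wrist_force: [-6.1, 0.1, 1.6]
width: 0.203
```

```bash
python3 s.py
```

```text
15.55 [579.15  76.87 209.75] [-2.2559e+00 -2.1842e+00  2.1000e-03] F [-6.08  0.12  1.56] T [-0.004  1.017 -0.219] 0.20280712667937978
```

Request:
{"fn": "move_arm", "kwargs": {"series": "0 0 0 0 0 .003 -1;0 0 0 0 0 .006 -1;0 0 0 0 0 .009 -1;0 0 0 0 0 .012 -1;0 0 0 0 0 .015 -1;0 0 0 0 0 .018 -1;0 0 0 0 0 .021 -1;0 0 0 0 0 .024 -1"}}

```text
time: 16.35
tool_pos: [0.5791, 0.0767, 0.2073]
tcp_rot: [-2.256, -2.184, 0.003]
wrist_force: [-5.5, 0.4, -0.0]
width: 0.202
```

```bash
python3 s.py
```

```text
16.35 [579.14  76.67 207.3 ] [-2.2561 -2.1843  0.0025] F [-5.54  0.44 -0.  ] T [-0.059  0.966 -0.228] 0.2023555745689013
```

Request:
{"fn": "move_arm", "kwargs": {"series": "0 0 0 0 0 .003 -1;0 0 0 0 0 .006 -1;0 0 0 0 0 .009 -1;0 0 0 0 0 .012 -1;0 0 0 0 0 .015 -1;0 0 0 0 0 .018 -1;0 0 0 0 0 .021 -1;0 0 0 0 0 .024 -1"}}

```text
time: 17.15
tool_pos: [0.5792, 0.0766, 0.2049]
tcp_rot: [-2.256, -2.184, 0.003]
wrist_force: [-5.6, 0.1, -0.0]
width: 0.201
```

```bash
python3 s.py
```

```text
17.15 [579.17  76.62 204.88] [-2.2562 -2.1843  0.0026] F [-5.6   0.05 -0.05] T [-0.139  0.931 -0.202] 0.20097014663849158
```

Request:
{"fn": "move_arm", "kwargs": {"series": "0 0 0 0 0 .003 -1;0 0 0 0 0 .006 -1;0 0 0 0 0 .009 -1;0 0 0 0 0 .012 -1;0 0 0 0 0 .015 -1;0 0 0 0 0 .018 -1;0 0 0 0 0 .021 -1;0 0 0 0 0 .024 -1"}}

```text
time: 17.95
tool_pos: [0.5792, 0.0766, 0.2025]
tcp_rot: [-2.256, -2.185, 0.002]
wrist_force: [-5.9, -0.0, 0.5]
width: 0.2
```

```bash
python3 s.py
```

```text
17.95 [579.2  76.6 202.5] [-2.2563 -2.1845  0.0025] F [-5.86 -0.04  0.53] T [-0.108  0.924 -0.154] 0.19975930837222364
```

Request:
{"fn": "move_arm", "kwargs": {"series": "0 0 0 0 0 .003 -1;0 0 0 0 0 .006 -1;0 0 0 0 0 .009 -1;0 0 0 0 0 .012 -1;0 0 0 0 0 .015 -1;0 0 0 0 0 .018 -1;0 0 0 0 0 .021 -1;0 0 0 0 0 .024 -1"}}

```text
time: 18.75
tool_pos: [0.5794, 0.0766, 0.2001]
tcp_rot: [-2.256, -2.185, 0.002]
wrist_force: [-4.0, -0.2, 0.8]
width: 0.208
```

```bash
python3 s.py
```

```text
18.75 [579.36  76.6  200.1 ] [-2.2564e+00 -2.1846e+00  2.1000e-03] F [-4.01 -0.19  0.77] T [-0.119  0.828 -0.187] 0.2075917005993999
```

Request:
{"fn": "move_arm", "kwargs": {"series": "0 0 0 0 0 .002 -1;0 0 0 0 0 .004 -1;0 0 0 0 0 .006 -1;0 0 0 0 0 .008 -1;0 0 0 0 0 .01 -1;0 0 0 0 0 .012 -1;0 0 0 0 0 .014 -1;0 0 0 0 0 .016 -1"}}

```text
time: 19.55
tool_pos: [0.5806, 0.0768, 0.1983]
tcp_rot: [2.256, 2.185, 0.001]
wrist_force: [0.1, 0.2, -7.4]
width: 0.201
```

```bash
python3 s.py
```

```text
19.55 [580.58  76.78 198.33] [2.2562e+00 2.1852e+00 1.3000e-03] F [ 0.05  0.23 -7.39] T [0.127 0.081 0.051] 0.20136841348243473
```

Request:
{"fn": "move_arm", "kwargs": {"series": "0 0 0 0 0 .001 -1;0 0 0 0 0 .002 -1;0 0 0 0 0 .003 -1;0 0 0 0 0 .004 -1;0 0 0 0 0 .005 -1;0 0 0 0 0 .006 -1;0 0 0 0 0 .006 -1;0 0 0 0 0 .006 -1"}}

```text
time: 20.35
tool_pos: [0.5802, 0.0767, 0.1983]
tcp_rot: [2.257, 2.185, 0.001]
wrist_force: [1.5, 0.2, -4.5]
width: 0.2
```

```bash
python3 s.py
```

```text
20.35 [580.24  76.74 198.25] [2.2566e+00 2.1852e+00 6.0000e-04] F [ 1.53  0.24 -4.47] T [ 0.121 -0.159  0.063] 0.1996138362341024
```

Request:
{"fn": "move_arm", "kwargs": {"series": "0 0 0 0 .003 0 -1;0 0 0 0 .006 0 -1;0 0 0 0 .009 0 -1;0 0 0 0 .012 0 -1;0 0 0 0 .015 0 -1;0 0 0 0 .018 0 -1;0 0 0 0 .02 0 -1;0 0 0 0 .02 0 -1"}}

```text
time: 21.15
tool_pos: [0.5822, 0.0767, 0.1981]
tcp_rot: [2.257, 2.185, 0.0]
wrist_force: [1.0, -1.1, -3.0]
width: 0.205
```

```bash
python3 s.py
```

```text
21.15 [582.16  76.66 198.07] [2.2567e+00 2.1854e+00 2.0000e-04] F [ 1.   -1.1  -3.02] T [0.028 0.01  0.009] 0.2052712420954246
```

Request:
{"fn": "move_arm", "kwargs": {"series": "0 0 0 0 .008 0 -1;0 0 0 0 .016 0 -1;0 0 0 0 .024 0 -1;0 0 0 0 .032 0 -1;0 0 0 0 .04 0 -1;0 0 0 0 .047 0 -1;0 0 0 0 .053 0 -1;0 0 0 0 .055 0 -1"}}

```text
time: 21.95
tool_pos: [0.5876, 0.0765, 0.198]
tcp_rot: [2.257, 2.185, 0.0]
wrist_force: [-0.6, 0.9, -3.3]
width: 0.208
```

```bash
python3 s.py
```

```text
21.95 [587.63  76.51 198.  ] [2.2568e+00 2.1854e+00 1.0000e-04] F [-0.59  0.89 -3.33] T [-0.008  0.02   0.043] 0.2077769675246907
```

Request:
{"fn": "move_arm", "kwargs": {"series": "0 0 0 0 .003 0 -1;0 0 0 0 .006 0 -1;0 0 0 0 .009 0 -1;0 0 0 0 .012 0 -1;0 0 0 0 .015 0 -1;0 0 0 0 .018 0 -1;0 0 0 0 .018 0 -1;0 0 0 0 .018 0 -1"}}

```text
time: 22.75
tool_pos: [0.5893, 0.0764, 0.198]
tcp_rot: [2.257, 2.185, -0.0]
wrist_force: [0.5, 0.2, -2.6]
width: 0.202
```

```bash
python3 s.py;python3 look.py d scene 230 100 130 120 5; python3 ov.py d scene 255 140 85 90 7
```

```text
22.75 [589.35  76.44 197.99] [ 2.2568  2.1855 -0.    ] F [ 0.48  0.22 -2.59] T [ 0.003 -0.004  0.033] 0.20157552417850302
bracket [ 0.6193  0.0755 -0.0322] 0.1001
rel -0.0009597921344274185 0.00022732649997695106
```

View pics/d_scene.png

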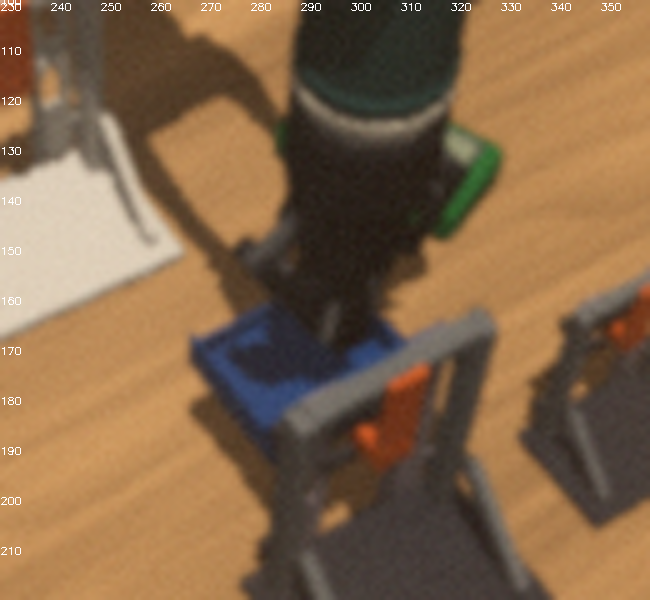

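Request:
{"fn": "move_arm", "kwargs": {"series": "0 0 0 0 0 .01 -1;0 0 0 0 0 .02 -1;0 0 0 0 0 .03 -1;0 0 0 0 0 .04 -1;0 0 0 0 0 .05 -1;0 0 0 0 0 .06 -1;0 0 0 0 0 .07 -1;0 0 0 0 0 .08 -1"}}

```text
time: 23.6
tool_pos: [0.589, 0.0765, 0.1899]
tcp_rot: [-2.256, -2.185, 0.001]
wrist_force: [-2.2, -0.1, -1.5]
width: 0.203
```

```bash
python3 s.py
```

```text
23.6 [588.96  76.46 189.86] [-2.2564e+00 -2.1850e+00  1.0000e-03] F [-2.16 -0.09 -1.54] T [-0.003  0.293 -0.046] 0.20270842378532153
```

Request:
{"fn": "move_arm", "kwargs": {"series": "0 0 0 0 0 .01 -1;0 0 0 0 0 .02 -1;0 0 0 0 0 .03 -1;0 0 0 0 0 .04 -1;0 0 0 0 0 .05 -1;0 0 0 0 0 .06 -1;0 0 0 0 0 .07 -1;0 0 0 0 0 .08 -1"}}

```text
time: 24.4
tool_pos: [0.589, 0.0765, 0.182]
tcp_rot: [-2.256, -2.185, 0.001]
wrist_force: [-4.9, -0.1, 3.5]
width: 0.202
```

```bash
python3 s.py
```

```text
24.4 [588.99  76.5  181.99] [-2.2564e+00 -2.1850e+00  8.0000e-04] F [-4.89 -0.1   3.47] T [ 0.093  0.897 -0.123] 0.20244370750413615
```

Request:
{"fn": "move_arm", "kwargs": {"series": "0 0 0 0 0 .01 -1;0 0 0 0 0 .02 -1;0 0 0 0 0 .03 -1;0 0 0 0 0 .04 -1;0 0 0 0 0 .05 -1;0 0 0 0 0 .06 -1;0 0 0 0 0 .065 -1;0 0 0 0 0 .07 -1"}}

```text
time: 25.2
tool_pos: [0.5889, 0.0765, 0.1747]
tcp_rot: [-2.256, -2.185, 0.001]
wrist_force: [-5.0, -0.3, 1.6]
width: 0.201
```

```bash
python3 s.py
```

```text
25.2 [588.92  76.49 174.7 ] [-2.2565e+00 -2.1847e+00  1.0000e-03] F [-4.97 -0.33  1.64] T [ 0.118  0.866 -0.11 ] 0.20135051561197534
```

Bracket z ≈ 76.8 mm; keep going slowly.

Request:
{"fn": "move_arm", "kwargs": {"series": "0 0 0 0 0 .004 -1;0 0 0 0 0 .008 -1;0 0 0 0 0 .012 -1;0 0 0 0 0 .016 -1;0 0 0 0 0 .02 -1;0 0 0 0 0 .023 -1;0 0 0 0 0 .026 -1;0 0 0 0 0 .028 -1"}}

```text
time: 26.0
tool_pos: [0.5897, 0.0764, 0.1721]
tcp_rot: [2.256, 2.185, 0.001]
wrist_force: [-0.9, -1.3, -3.0]
width: 0.198
```

```bash
python3 s.py
```

```text
26.0 [589.7   76.39 172.08] [2.2564e+00 2.1852e+00 7.0000e-04] F [-0.93 -1.3  -3.  ] T [-0.026  0.084 -0.051] 0.19849864982505253
```

Request:
{"fn": "move_arm", "kwargs": {"series": "0 0 0 0 0 .002 -1;0 0 0 0 0 .004 -1;0 0 0 0 0 .006 -1;0 0 0 0 0 .008 -1;0 0 0 0 0 .01 -1;0 0 0 0 0 .012 -1;0 0 0 0 0 .012 -1;0 0 0 0 0 .012 -1"}}

```text
time: 26.8
tool_pos: [0.5894, 0.0765, 0.1711]
tcp_rot: [2.257, 2.185, 0.0]
wrist_force: [-0.3, -0.3, -1.8]
width: 0.204
```

```bash
python3 s.py; python3 look.py e scene 270 130 80 80 7;
```

```text
26.8 [589.41  76.45 171.09] [2.2568e+00 2.1854e+00 2.0000e-04] F [-0.25 -0.32 -1.77] T [0.003 0.003 0.022] 0.2043309097598897
```

View pics/e_scene.png

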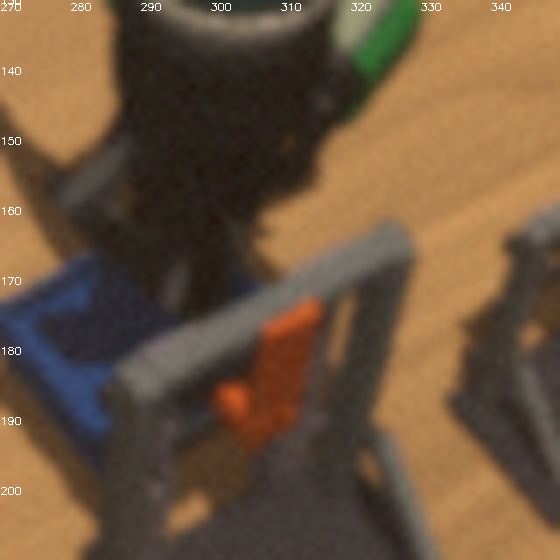

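Request:
{"fn": "move_arm", "kwargs": {"series": "0 0 0 0 0 .002 -1;0 0 0 0 0 .004 -1;0 0 0 0 0 .006 -1;0 0 0 0 0 .008 -1;0 0 0 0 0 .01 -1;0 0 0 0 0 .01 -1;0 0 0 0 0 .01 -1;0 0 0 0 0 .01 -1"}}

```text
time: 27.65
tool_pos: [0.5895, 0.0764, 0.1707]
tcp_rot: [2.257, 2.185, 0.001]
wrist_force: [-3.3, -1.5, 5.9]
width: 0.2
```

```bash
python3 s.py
```

```text
27.65 [589.51  76.39 170.68] [2.2565e+00 2.1852e+00 6.0000e-04] F [-3.25 -1.45  5.86] T [0.016 0.416 0.058] 0.2003488697687247
```

Request:
{"fn": "move_arm", "kwargs": {"series": "0 0 0 0 0 -.004 -1;0 0 0 0 0 -.008 -1;0 0 0 0 0 -.008 -1;0 0 0 0 0 -.008 -.3;0 0 0 0 0 -.008 0;0 0 0 0 0 -.008 0;0 0 0 0 0 -.008 0;0 0 0 0 0 -.008 0"}}

```text
time: 28.45
tool_pos: [0.5894, 0.0765, 0.1706]
tcp_rot: [-2.257, -2.185, 0.0]
wrist_force: [0.2, -0.0, 0.2]
width: 0.502
```

```bash
python3 s.py; python3 look.py f scene 250 120 100 100 6;
```

```text
28.45 [589.36  76.48 170.63] [-2.2568e+00 -2.1854e+00  1.0000e-04] F [ 0.2  -0.04  0.16] T [-0.001  0.005  0.04 ] 0.5015100518866781
```

View pics/f_scene.png

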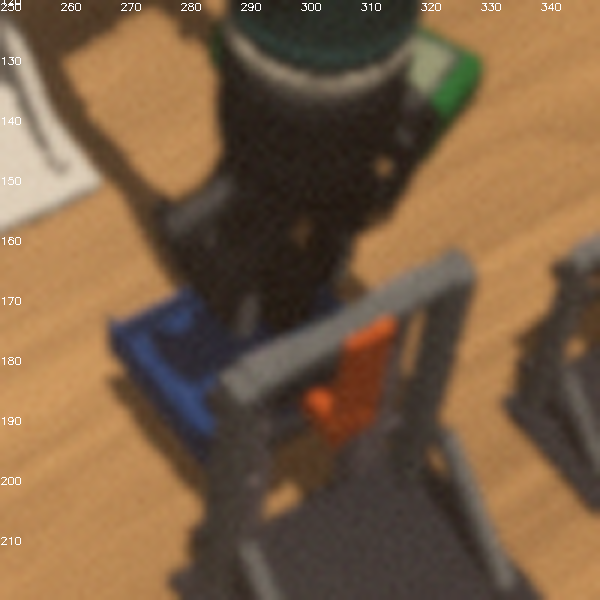

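Released; retreat straight up, then back.

Request:
{"fn": "move_arm", "kwargs": {"series": "0 0 0 0 0 -.05 0;0 0 0 0 0 -.15 0;0 0 0 0 0 -.3 0;0 0 0 0 0 -.45 0;0 0 0 0 0 -.6 0;0 0 0 0 0 -.75 0;0 0 0 0 0 -.9 0;0 0 0 0 0 -1 0"}}

```text
time: 29.3
tool_pos: [0.5899, 0.0765, 0.2731]
tcp_rot: [2.256, 2.184, 0.003]
wrist_force: [-0.5, 0.8, -0.1]
width: 0.502
```

Request:
{"fn": "move_arm", "kwargs": {"series": "0 0 0 0 -.1 0 0;0 0 0 -.1 -.25 0 0;0 0 0 -.25 -.4 0 0;0 0 0 -.4 -.5 0 0;0 0 0 -.6 -.6 0 0;0 0 0 -.8 -.7 0 0;0 0 0 -.9 -.7 0 0;0 0 0 -1 -.7 0 0"}}

```text
time: 30.1
tool_pos: [0.5159, -0.022, 0.2706]
tcp_rot: [-2.258, -2.185, -0.0]
wrist_force: [-0.1, 0.3, 0.3]
width: 0.502
```

Request:
{"fn": "move_arm", "kwargs": {"series": "0 0 0 -.15 0 0 0;0 0 0 -.3 0 0 0;0 0 0 -.5 0 0 0;0 0 0 -.7 0 0 0;0 0 0 -.9 0 0 0;0 0 0 -1 0 0 0;0 0 0 -1 0 0 0;0 0 0 -1 0 0 0"}}

```text
time: 30.9
tool_pos: [0.513, -0.1211, 0.2706]
tcp_rot: [-2.257, -2.184, -0.0]
wrist_force: [0.4, 0.1, 0.9]
width: 0.5
```

```bash
python3 s.py; python3 look.py g scene 250 130 100 100 6;python3 look.py g top 160 130 100 100 6
```

```text
30.9 [ 513.02 -121.11  270.64] [-2.2570e+00 -2.1843e+00 -5.0000e-04] F [0.43 0.12 0.88] T [-0.056  0.019 -0.012] 0.4997855611294252
```

View pics/g_scene.png

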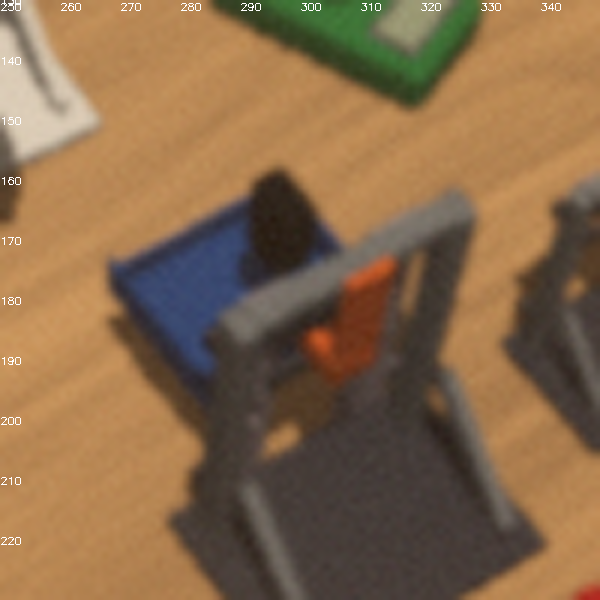

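View pics/g_top.png

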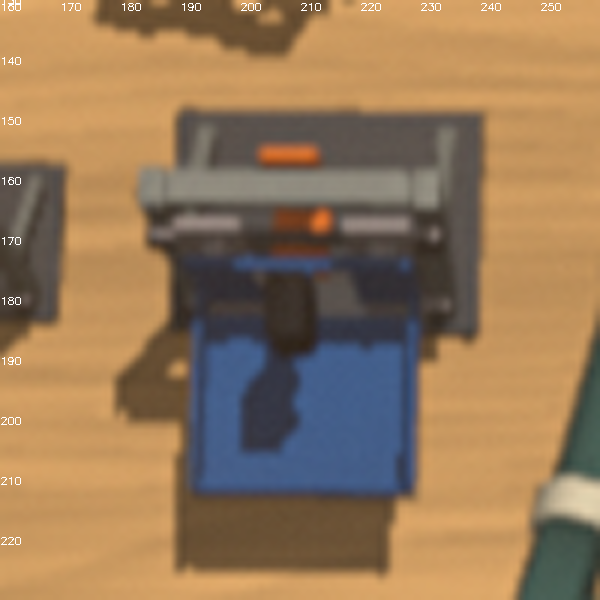

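```bash
python3 - <<'E'
from h import *
for a in (pickle.load(open("cam0.pkl","rb"))["top"],pickle.load(open("cam_g_top.pkl","rb"))):
    p=a["pixels"].astype(int)[150:162,195:220]; m=(p[...,0]-p[...,2]>130)&(p[...,0]-p[...,1]>70)
    v,u=np.nonzero(m); print(m.sum(),u.mean()+195,v.mean()+150)
E
python3 -c "
from workcell import bot
print(bot.finish_job())"
```

```text
15 207.73333333333332 155.46666666666667
16 207.5 155.5
the job is handed in; nothing more can be done
None
```

The blue bracket is hooked in the top slots of the larger dark rack, pressed fully home and released. I handed the job in at about 31 s; the hand-in gives no verdict.

- **Finding the slots:** I gripped the bracket by its handle, touched the claws to the strips at about 6 N and slid down until they dropped in. That was about 100 mm up, so the slots sit roughly 1 to 2 mm lower than drawn.
- **Pressing home:** The bolt gave about 7 N of resistance on the way down. The load then fell away as it snapped out, and the bracket met the hard stop at about 73 mm above the bench with roughly 9 N of push. I only read forces at the end of each move; the largest I saw were well under the limits.
- **Last checks:** The final pictures show the bracket hanging square with the arm clear of it. The orange flag is where it was at the start, to within 0.3 pixel (under about 1 mm), so the bolt looks fully out. I measured the bracket at about 1 mm before the strips' face, and 0.2 mm off centre sideways, while the claws were in the slots, before pressing down.
- **Disagreement:** The two cameras differed by about 1 pixel (2 to 3 mm) on absolute position. I relied on touch for the depth and height.
- **Bystanders:** I didn't measure the meter, adapter or actuator afterwards, but the arm's path stayed clear of them.

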